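# Push the clogged filter slide out of the dust box

## Robot

A 7-joint arm with a two-finger parallel gripper is mounted at the origin on the work surface. World frame = base frame: x ahead of the robot, y to its left, z up, the work surface at z = 0. Lengths are in m, angles in rad, forces in N, time in s.
With the tool pointing down it reaches from about 0.4 to 0.9 m from the base axis. Payload 5.6 kg.
Tool frame: the origin (TCP) lies midway between the tips of the shut fingers; the grasp point (between the pads) lies 19 mm behind it; y points along the fingers, z is the direction in which the jaws open and shut, and the axes are right-handed (so a half turn about y gives the same grasp; the last joint's range is limited). The gripper opens to 92 mm and grips with 3 to 60 N. Pads are 20 mm wide; open, the fingers measure 128 mm over their backs; the gripper's body (75 mm by 189 mm) begins 69 mm behind the grasp point.
Start: joints at [1.086, 0.468, -0.012, 1.603, 0.006, 1.071, -0.056], TCP at [0.278, -0.588, 0.175] pointing down, gripper open.
Joint ranges: [-2.53, 2.53], [-0.31, 2.02], [-1.57, 1.55], [0.28, 2.44], [-1.29, 4.43], [0.15, 1.84], [-2.92, 2.92]. Speed limits (rad/s): [2.57, 2.57, 3.14, 3.14, 3.14, 3.14, 3.14].

## Interface

Orientations are given as a 3x3 rotation matrix whose columns are the frame's x, y, z axes.
In Python, from station import env, effector, solver, viewer, workorder, search_frame, tip_of gives the robot as it stands. Calls block until the motion is done:
- env.reach(position, orientation): joint-space move of the TCP to a pose.
- env.movel(position, frame=None, rate=0.15): straight line of the TCP; frame=None keeps the orientation; rate is the mean speed in m/s.
- env.goto_joints(angles): joint-space move.
- effector.release() and effector.grasp(squeeze=None): open the fingers fully, or close them until they stop; squeeze is the grip in N (None keeps the last).
- env.pause(seconds).
- solver.inverse_kinematics(position, orientation): joint angles nearest the present ones, or None.
- env.sense(): the state.
- viewer.read_camera(name): name is "side" or "top" or "wrist"; returns (picture, depth): 420x560x3 uint8, red, green, blue; 420x560 float32, m along the optical axis (not along the pixel's ray), 0 where there is no reading.
- viewer.camera_info(name): a dict with "intrinsics" (3x3 intrinsics, pixels), "dist_coeffs" ([k1, k2, p1, p2, k3] as OpenCV has them; the pictures are not rectified), "eye" and "rotation" of the camera in the world; the wrist camera has in their place "T_tool_cam" (4x4, takes a point from camera to tool coordinates, whose origin is the TCP and whose axes are the tool frame's). Camera axes: x right, y up, looking along -z (the intrinsics and any distortion apply to the point x, -y, -z); pixel columns grow to the right and rows downward; lengths in m; the calibration is good to about 2 mm. A picture is of the moment at which its call begins: read the wrist's pose just before it. camera_info takes no time and is no camera call.
A pose or a line that the arm cannot do raises env.PlanningError and nothing moves.
- workorder.finish_job(): hands the job in, once; it reports no verdict.
Trained networks look in the newest picture that a camera, given by its name, has taken for a name from the list of things; names that differ only in an ending like _2 or _b are one class to them, and where a whole thing is asked for, a point or a joint stands for the part that bears it (a point fixed in the world has none). Each returns a list of dicts, best first, with "score" (0 to 1); they miss things now and then, are a little off and sometimes report something else, mostly with a low value. They report only what shows in the picture. A call takes as long as a camera call. They do not tell look-alikes from the thing itself.
- search_frame(camera, name): "at" ([x, y, z] in m, in world coordinates, good to about 4 mm: the middle of the surface that is visible of it).
- tip_of(camera, name): "at" ([x, y, z] in m, in world coordinates, good to about 4 mm: a listed point, or the origin of a listed thing).
The state is a dict: "t": time; "joint_positions": joint angles; "joint_velocities": joint speeds; "tau": joint torques, N m; "ee_pos": TCP position; "tcp_rot": TCP orientation; "wrist_force": force on the tool from outside, world axes, zero at the start; "moment": the same for the moment, N m; "gripper_width": finger opening in m.
Only numpy, scipy, OpenCV 4.12 (cv2) and the standard library are available. Lean on these libraries where they do the work, as an engineer would, in place of code of your own. Each camera call takes 0.05 s, during which the arm holds its last target.

## Task

The yellow filter slide of the dust box is clogged and has to come out for cleaning. Take the red-handled pin tool from its wooden rack, press the recessed release button in the yellow slide down with the pin and, with the button still held down, push the slide all the way out to its stop. Then stand the pin tool back upright in the rack opening it came from; leave the grey filter slide and the wood-handled scraper alone.

Things in the scene. Friction and masses are not known exactly. Their poses are not given: they have to be found in the camera images.
- pin_tool_grip (a point): Centre of the pin tool's red handle, 24 x 24 mm square and 60 mm tall, upright; its faces look along this frame's x and y, z up. The handle reaches 30 mm above and below this point. Below it a round collar, 56 mm wide and 6 mm thick, rests on the rack's top (underside 36 mm below this point); below that the pin, 10 mm thick, 40 mm long, tip 76 mm below this point.
- pin_tool: The whole red-handled pin tool, about 0.13 kg, standing pin down in one of the rack's two openings; origin at the tip of the pin, z up along the tool. At the end it stands again in that same opening, hanging by its collar.
- rack: Fixed wooden tool rack, 200 x 80 mm, top 55 mm above the table. Two openings, 30 x 30 mm, at x = -100 mm and x = 0 of its frame (y = 0; origin on the table, x along the row, z up). An opening leaves the pin 10 mm of play on every side.
- yellow_button_top (a point): Top centre of the black release button (27 x 27 mm, white dot), floor of a 30 x 30 mm recess, 14 mm below the top of the yellow slide's front block (60 x 70 mm, top 53 mm above the table). z up; x points into the green housing (130 x 100, 64 mm tall, front face 32 mm along +x). Moves with the slide, which goes out along -x: the held pin pushes the recess wall 15 mm along -x.
- yellow_button (a joint): How far the yellow slide's button is pressed, m: 0 up, 0.008 fully down. A spring takes 2.5 N to start and 5 N at the bottom; the catch is free beyond 0.005. It springs up when let go and would catch the slide again at about 0.028 of its way.
- yellow_slide (a joint): How far the yellow slide is out, m: 0 fully in and locked, 0.060 out at its stop. Unlocked, it slides with about 2 N of friction and stays where it is left.
- grey_slide (a joint): The same reading for the grey slide of the second, otherwise equal, green dust box. 0 at the start; it has to stay in.
- scraper_grip (a point): Centre of the light-wood handle of the scraper in the rack's other opening; handle and collar sized as the pin tool's. It has to stay where it is.
Mind the look-alikes: they are no part of the job. What is shaped like the pin_tool but green, purple or turquoise is not meant.

How it is judged:
On the way, in this order (a step that is already met when the one before it is completed fails the run):
1. the pin holds the yellow slide's button down (value of joint yellow_button above 0.005 m and contact force between pin_tool and yellow_button above 0.3 N), for 0.1 s.
2. the yellow slide is out with the button still held down by the pin (value of joint yellow_slide above 0.042 m and value of joint yellow_button above 0.004 m and contact force between pin_tool and yellow_button above 0.3 N), for 0.05 s.
At the end, for the whole second after the job is handed in: The yellow slide is at least 42 mm out, the pin tool stands at rest in the opening it came from, within 22 mm of where it stood and within 10 degrees of upright, released (value of joint yellow_slide above 0.042 m and distance of pin_tool_grip from where it was at the start of the episode below 0.022 m and angle between pin_tool_grip's own z axis and vertical below 0.17 rad and linear speed of pin_tool below 0.02 m/s); the robot touches nothing.
It fails at once if the grey slide is moved more than 8 mm (value of joint grey_slide above 0.008 m).
It fails at once if the scraper is moved more than 25 mm (distance of scraper_grip from where it was at the start of the episode above 0.025 m).
It also fails if it takes over 48 s, if anything falls off the work surface, if the arm or the gripper's body presses on something with over 40 N, if the wrist force passes 120 N, or if a joint passes its speed limit or range.

## Working session

There is one attempt and no reset: what is moved stays moved. The work goes in short steps, each a Python script; the robot and the scene stay as the last script left them, time stands still between calls to the robot, and variables do not carry over. Pictures are saved under pics/ and viewed, and the job is handed in when it is done.

```bash
ls; mkdir -p pics; python3 - <<'E'
from station import env, effector, solver, viewer, workorder, search_frame, tip_of
import cv2, numpy as np
s=env.sense(); print(s['t'],s['ee_pos'],s['tcp_rot'],s['gripper_width'])
for c in ["side","top"]:
    im,d=viewer.read_camera(c); cv2.imwrite(f'pics/{c}0.png',im[:,:,::-1]); np.savez(f'{c}0.npz',im=im,d=d)
    i=viewer.camera_info(c); print(c,i)
    for n in ["pin_tool_grip","yellow_button_top","scraper_grip","pin_tool"]:
        try: print(n,[(np.round(r['at'],3),round(r['score'],2)) for r in tip_of(c,n)])
        except Exception as e: print(n,e)
print(env.sense()['t'])
E
```

```text
pics
0.0 [ 0.27756313 -0.58703852  0.17383279] [[-9.04027963e-01 -8.91429817e-04  4.27472393e-01]
 [-4.27473298e-01  1.54575761e-03 -9.04026653e-01]
 [ 1.45107607e-04 -9.99998408e-01 -1.77847055e-03]] 0.09172031656847228
side {'intrinsics': array([[420.32188486,   0.        , 283.49321486],
       [  0.        , 420.32188486, 218.8086596 ],
       [  0.        ,   0.        ,   1.        ]]), 'dist_coeffs': array([-0.08451645,  0.        ,  0.        ,  0.        ,  0.        ]), 'eye': array([0.35362089, 0.67723248, 0.61493029]), 'rotation': array([[-0.96617977,  0.14258812, -0.21486108],
       [-0.25682199, -0.60710018,  0.75197861],
       [-0.02321899,  0.78172757,  0.62318768]])}
pin_tool_grip [(array([0.534, 0.219, 0.091]), 0.66), (array([0.406, 0.256, 0.075]), 0.64), (array([0.446, 0.108, 0.077]), 0.64), (array([0.411, 0.376, 0.07 ]), 0.62), (array([0.532, 0.329, 0.076]), 0.58)]
yellow_button_top [(array([ 0.537, -0.008,  0.041]), 0.48)]
scraper_grip [(array([0.632, 0.225, 0.095]), 0.71)]
pin_tool [(array([0.532, 0.218, 0.015]), 0.96), (array([0.412, 0.371, 0.   ]), 0.96), (a
[... 333 characters left out ...]
, 'eye': array([0.28575416, 0.09179759, 1.13269044]), 'rotation': array([[ 0.00261683,  0.97431736, -0.22516402],
       [-0.99999108,  0.0032962 ,  0.00264135],
       [ 0.0033157 ,  0.2251551 ,  0.97431729]])}
pin_tool_grip [(array([0.529, 0.335, 0.078]), 0.79), (array([0.409, 0.378, 0.07 ]), 0.75), (array([0.406, 0.252, 0.073]), 0.66), (array([0.451, 0.11 , 0.073]), 0.58)]
yellow_button_top [(array([ 0.535, -0.01 ,  0.043]), 0.67)]
scraper_grip [(array([0.631, 0.227, 0.092]), 0.65)]
pin_tool [(array([0.533, 0.212, 0.012]), 0.82), (array([0.408, 0.253, 0.003]), 0.69), (array([ 0.409,  0.378, -0.002]), 0.68), (array([ 0.533,  0.329, -0.   ]), 0.61), (array([0.451, 0.108, 0.001]), 0.61)]
0.5
```

View pics/side0.png

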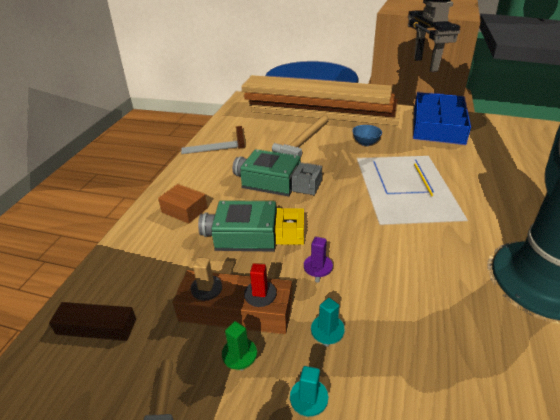

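View pics/top0.png

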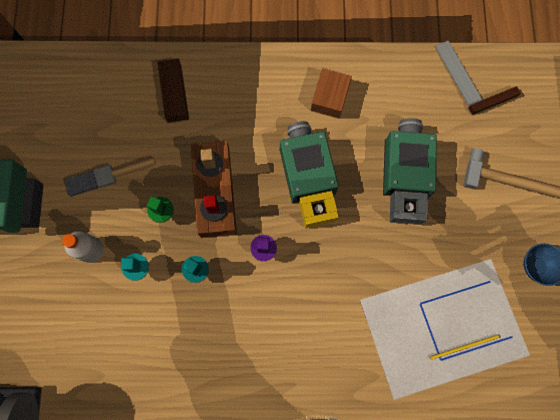

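Candidates for the pin tool, top-camera pixels: red (212,203), green (160,209), purple (263,247), turquoise (195,268) and (134,266), and the wood-handled scraper (209,160). I choose the red one; it stands in the rack's near opening. Next I take close crops and a point cloud.

```bash
cat > h.py <<'E'
import numpy as np, cv2
from station import viewer
def cloud(c,d,info=None,eye=None,R=None):
    i=info or viewer.camera_info(c); K=i['intrinsics']; D=i['dist_coeffs']
    h,w=d.shape; u,v=np.meshgrid(np.arange(w),np.arange(h))
    p=cv2.undistortPoints(np.stack([u,v],-1).reshape(-1,1,2).astype(float),K,D).reshape(h,w,2)
    P=np.stack([p[...,0]*d,-p[...,1]*d,-d],-1)
    if R is None:
        if 'eye' in i: R=i['rotation'];eye=i['eye']
    return P@R.T+eye
def rect(P):
    (c,s,a)=cv2.minAreaRect((P[:,:2]*1000).astype(np.float32)); return np.round(c,1),np.round(s,1),round(a,1)
E
python3 - <<'E'
from h import *
for c in ['side','top']:
    z=np.load(c+'0.npz'); im,d=z['im'],z['d']; P=cloud(c,d); hsv=cv2.cvtColor(im,cv2.COLOR_RGB2HSV).astype(int)
    x,y,zz=P[...,0],P[...,1],P[...,2]
    red=((hsv[...,0]<5)|(hsv[...,0]>175))&(hsv[...,1]>200)&(abs(x-.53)<.05)&(abs(y-.215)<.05)&(d>0)
    zt=np.percentile(zz[red],95); m=red&(zz>zt-.006); print(c,'red',red.sum(),'ztop',zt,'top face',m.sum(),rect(P[m]),P[m].mean(0))
    yl=(hsv[...,0]>20)&(hsv[...,0]<33)&(hsv[...,1]>200)&(abs(x-.53)<.07)&(abs(y)<.07)&(d>0)
    m=yl&(zz>.047); print('yellow',m.sum(),np.median(zz[m]),rect(P[m]))
    rk=(abs(zz-.055)<.006)&(abs(x-.58)<.15)&(abs(y-.22)<.07)&(d>0)
    print('rack',rk.sum(),np.median(zz[rk]),rect(P[rk]))
    hs=(abs(zz-.064)<.005)&(abs(x-.63)<.1)&(abs(y-.02)<.08)&(d>0)&(hsv[...,0]>50)&(hsv[...,0]<95)
    print('housing',hs.sum(),rect(P[hs]))
    wd=(zz>.085)&(abs(x-.632)<.03)&(abs(y-.225)<.03)
    m=wd&(zz>np.percentile(zz[wd],95)-.007);print('scraper',rect(P[m]),zz[m].mean())
    cr=im[130:260,150:400] if c=='top' else im[190:340,160:360]
    cv2.imwrite(f'pics/{c}crop.png',cv2.resize(cr[:,:,::-1],None,fx=3,fy=3,interpolation=cv2.INTER_CUBIC))
E
```

```text
side red 478 ztop 0.12227850120482923 top face 149 (array([531.5, 218.1]), array([22.6, 21.7]), 5.9) [0.53095734 0.21982235 0.12075036]
yellow 538 0.05351224578982411 (array([535.7,  -5.7]), array([59.4, 74.8]), 12.2)
rack 2973 0.055303207954723876 (array([581.5, 220.8]), array([200.5,  82.7]), 5.9)
housing 1439 (array([629.8,  16.6]), array([130.8,  97.5]), 13.5)
scraper (array([629.8, 227.2]), array([24.3, 24.8]), 4.6) 0.12059483310475914
top red 196 ztop 0.12434153340381959 top face 128 (array([533.4, 215.7]), array([24.2, 23.6]), 10.7) [0.5332646  0.21568304 0.12175519]
yellow 743 0.05368173898482009 (array([537. ,  -7.7]), array([60.3, 70.5]), 12.5)
rack 2508 0.056043313482376345 (array([559.4, 217.2]), array([250.9,  84.2]), 4.6)
housing 2033 (array([632.5,  14.2]), array([132.7,  98.8]), 12.6)
scraper (array([631.3, 225.3]), array([23.7, 23. ]), 4.3) 0.12175092872204964
```

View pics/topcrop.png

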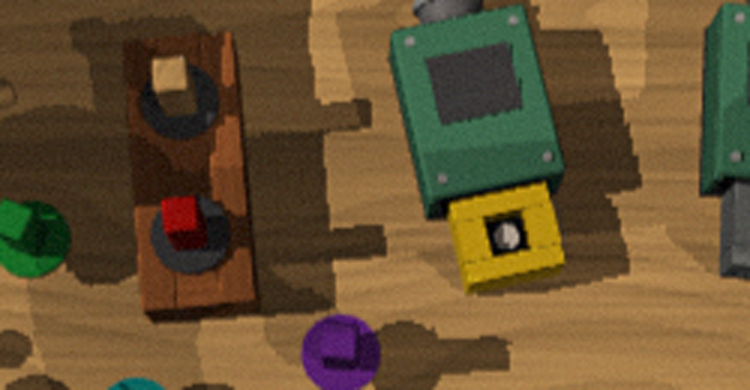

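View pics/sidecrop.png

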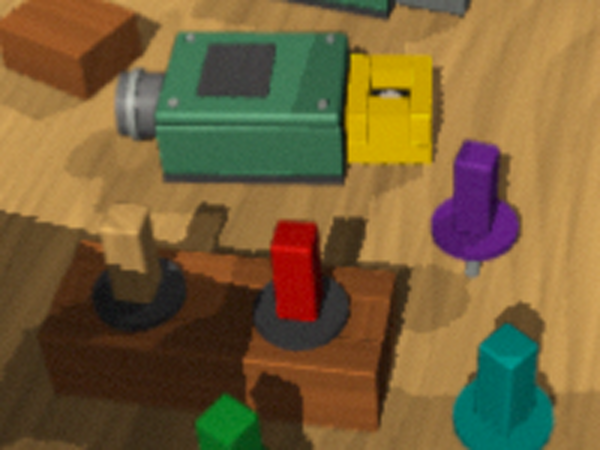

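The crops confirm the choice: the red handle stands in the near rack opening (top crop 182,220), and the yellow recess with its white dot is at (507,235). Next I hover and measure with the wrist camera.

```bash
cat >> h.py <<'E'
from station import env, effector, solver, viewer, workorder, search_frame, tip_of
def down(yaw):  # tool y down, jaw axis (tool z) along (cos,sin yaw)
    z=np.array([np.cos(yaw),np.sin(yaw),0]);y=np.array([0,0,-1.]);return np.stack([np.cross(y,z),y,z],1)
def wrist(name):
    s=env.sense();im,d=viewer.read_camera('wrist');i=viewer.camera_info('wrist');T=i['T_tool_cam']
    cv2.imwrite(f'pics/{name}.png',im[:,:,::-1]);np.savez(name+'.npz',im=im,d=d)
    R=s['tcp_rot']@T[:3,:3];e=s['tcp_rot']@T[:3,3]+s['ee_pos']
    return im,d,cloud('wrist',d,i,e,R)
E
python3 - <<'E'
from h import *
for yaw in (6,96,186,276):
    for p in ([.532,.217,.25],[.537,-.007,.25],[.46,-.02,.25]):
        q=solver.inverse_kinematics(np.array(p),down(np.radians(yaw))); print(yaw,p,None if q is None else np.round(q,2))
print(viewer.camera_info('wrist')['T_tool_cam'].round(3))
E
```

```text
6 [0.532, 0.217, 0.25] [ 0.28  0.45 -0.97  1.66  0.39  1.24 -0.67]
6 [0.537, -0.007, 0.25] [ 0.47  0.27 -0.61  1.76  0.17  1.16 -0.09]
6 [0.46, -0.02, 0.25] [ 0.55  0.11 -0.62  1.92  0.07  1.13  0.01]
96 [0.532, 0.217, 0.25] [ 0.33  0.48 -1.05  1.66  0.44  1.26  0.86]
96 [0.537, -0.007, 0.25] [ 0.64  0.32 -0.84  1.75  0.26  1.18  1.4 ]
96 [0.46, -0.02, 0.25] [ 0.73  0.14 -0.82  1.92  0.11  1.13  1.55]
186 [0.532, 0.217, 0.25] [ 0.45  0.64 -1.31  1.65  0.63  1.35  2.28]
186 [0.537, -0.007, 0.25] [-1.07  0.46  1.37  1.85 -0.48  1.24 -2.59]
186 [0.46, -0.02, 0.25] [-1.35  0.09  1.43  2.01 -0.1   1.12 -2.91]
276 [0.532, 0.217, 0.25] [ 0.22  0.41 -0.87  1.66  0.33  1.22 -2.19]
276 [0.537, -0.007, 0.25] [ 0.3   0.24 -0.41  1.77  0.1   1.15 -1.61]
276 [0.46, -0.02, 0.25] [ 0.4   0.1  -0.45  1.93  0.05  1.12 -1.54]
[[-0.    -0.96  -0.281 -0.079]
 [-0.001  0.281 -0.96  -0.209]
 [ 1.    -0.    -0.001 -0.001]
 [ 0.     0.     0.     1.   ]]
```

```bash
python3 - <<'E'
from h import *
R=down(np.radians(12.5))
env.reach(np.array([.535,-.007,.30]),R); im,d,P=wrist('wy'); np.save('wyP.npy',P)
print(env.sense()['t'])
env.reach(np.array([.532,.217,.28]),down(np.radians(6))); im,d,P=wrist('wr'); np.save('wrP.npy',P)
print(env.sense()['t'],env.sense()['ee_pos'])
E
```

```text
2.8583
3.8083 [0.53297761 0.21465295 0.27989997]
```

View pics/wy.png

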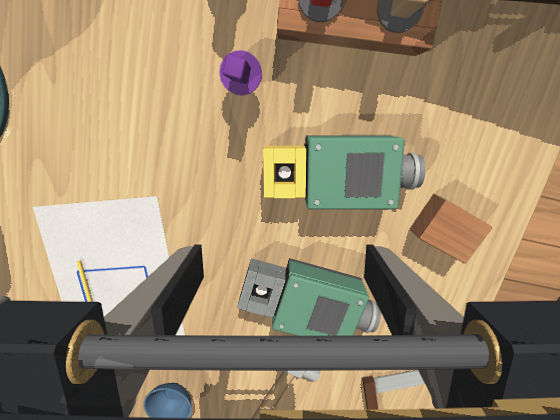

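View pics/wr.png

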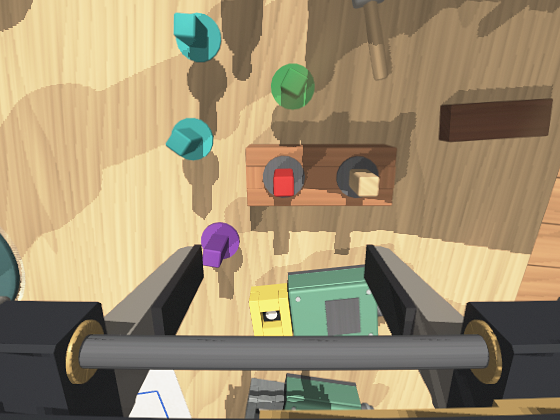

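The wrist pictures show the yellow recess with its white dot at (285,172), and the red handle at (284,182) beside the scraper at (367,182). Next I refine both positions.

```bash
python3 - <<'E'
from h import *
z=np.load('wr.npz');P=np.load('wrP.npy');im=z['im'];hsv=cv2.cvtColor(im,cv2.COLOR_RGB2HSV).astype(int)
zz=P[...,2]
red=((hsv[...,0]<5)|(hsv[...,0]>175))&(hsv[...,1]>160)&(abs(P[...,0]-.53)<.04)&(abs(P[...,1]-.215)<.04)
zt=np.percentile(zz[red],90);m=red&(zz>zt-.004);print('red',m.sum(),zt,rect(P[m]))
rk=(abs(zz-.055)<.005)&(abs(P[...,0]-.58)<.12)&(abs(P[...,1]-.22)<.05);print('rack',rect(P[rk]))
z=np.load('wy.npz');P=np.load('wyP.npy');im=z['im'];hsv=cv2.cvtColor(im,cv2.COLOR_RGB2HSV).astype(int);zz=P[...,2]
yl=(hsv[...,0]>20)&(hsv[...,0]<33)&(hsv[...,1]>120)&(abs(P[...,0]-.53)<.07)&(abs(P[...,1])<.07)
m=yl&(abs(zz-.053)<.005);print('yellow',m.sum(),np.median(zz[m]),rect(P[m]))
# white dot
w=(hsv[...,1]<60)&(hsv[...,2]>150)&(np.hypot(P[...,0]-.535,P[...,1]+.008)<.02);print('dot',w.sum(),P[w].mean(0))
hs=(abs(zz-.064)<.005)&(abs(P[...,0]-.63)<.1)&(abs(P[...,1]-.02)<.06)&(hsv[...,0]>50)&(hsv[...,0]<95);print('housing',rect(P[hs]))
E
```

```text
red 397 0.1209033236795714 (array([531.5, 216.1]), array([23. , 22.4]), 6.3)
rack (array([581.1, 219.1]), array([199.6,  80. ]), 6.0)
yellow 1684 0.05218150322399748 (array([535.2,  -7.6]), array([59.8, 70. ]), 12.1)
dot 108 [ 0.53574062 -0.00833273  0.03863442]
housing (array([629.3,  14. ]), array([129.1,  98.9]), 12.5)
```

```bash
python3 - <<'E'
from h import *
R=down(np.radians(6.1))
env.movel(np.array([.5315,.216,.16]),R,rate=.15); env.pause(.2); print(env.sense()['ee_pos'])
env.movel(np.array([.5315,.216,.074]),R,rate=.08); env.pause(.2)
s=env.sense();print(s['t'],s['ee_pos'],s['wrist_force'])
effector.grasp(40); s=env.sense();print(s['t'],s['ee_pos'],s['wrist_force'],s['gripper_width'])
im,d,P=wrist('wg')
E
```

```text
[0.53201065 0.21620676 0.16088746]
6.3833 [0.53179236 0.21608078 0.07444911] [-0.58681377  0.10686374  0.30329046]
7.425 [0.5316143  0.21598996 0.07400609] [ 0.79811454 -0.11136088 -0.0447225 ] 0.023258238189627526
```

View pics/wg.png

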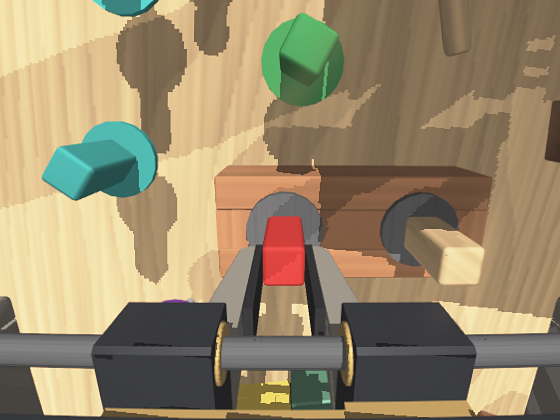

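The red handle is between the fingers (284,250), width 23 mm. Lift, carry it over the yellow recess and check the tip.

```bash
python3 - <<'E'
from h import *
env.movel(np.array([.5316,.216,.18]),down(np.radians(6.1)),rate=.15)
R=down(np.radians(12.3)); X=np.array([.5355,-.008,0])
env.reach(X+[0,0,.18],R)
env.movel(X+[0,0,.125],R,rate=.1); env.pause(.3)
s=env.sense();print(s['t'],s['ee_pos'],s['wrist_force'],s['gripper_width'],s['tcp_rot'][:,1])
for c in ['side','top']:
    im,d=viewer.read_camera(c);np.savez(c+'1.npz',im=im,d=d)
    cr=im[130:280,220:370];cv2.imwrite(f'pics/{c}1.png',cv2.resize(cr[:,:,::-1],None,fx=4,fy=4,interpolation=cv2.INTER_CUBIC))
    for n in ['pin_tool','pin_tool_grip','yellow_button_top']:print(c,n,[(np.round(r['at'],3),round(r['score'],2)) for r in tip_of(c,n)])
E
```

```text
10.2333 [ 0.53581189 -0.00809964  0.12549608] [-1.106432   -0.44473764 -0.88514338] 0.023371301251034045 [ 9.20624352e-04 -2.19609800e-04 -9.99999552e-01]
side pin_tool [(array([ 0.409,  0.377, -0.002]), 0.93), (array([ 0.451,  0.113, -0.004]), 0.77), (array([0.534, 0.329, 0.002]), 0.68), (array([ 0.533, -0.006,  0.068]), 0.65), (array([0.404, 0.252, 0.   ]), 0.64)]
side pin_tool_grip [(array([0.532, 0.328, 0.077]), 0.89), (array([0.411, 0.376, 0.074]), 0.83), (array([0.447, 0.107, 0.076]), 0.76), (array([ 0.537, -0.009,  0.143]), 0.73), (array([0.405, 0.254, 0.076]), 0.56), (array([ 0.537, -0.005,  0.041]), 0.15)]
side yellow_button_top [(array([ 0.536, -0.004,  0.041]), 0.42)]
top pin_tool [(array([ 0.534,  0.327, -0.002]), 0.95), (array([0.404, 0.251, 0.003]), 0.87), (array([ 0.451,  0.107, -0.001]), 0.86), (array([ 0.539, -0.007,  0.066]), 0.69), (array([0.407, 0.376, 0.002]), 0.59)]
top pin_tool_grip [(array([0.404, 0.251, 0.076]), 0.91), (array([0.454, 0.11 , 0.074]), 0.8), (array([0.532, 0.334, 0.077]), 0.78), (array([ 0.536, -0.008,  0.143]), 0.76), (array([0.411, 0.38 , 0.074]), 0.66), (array([ 0.538, -0.01 ,  0.065]), 0.49)]
top yellow_button_top []
```

View pics/side1.png

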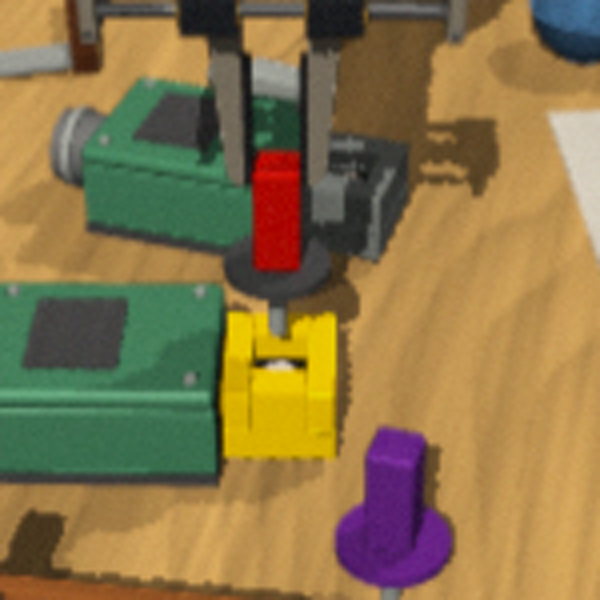

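The tool hangs upright, its pin (crop 277,320) above the recess's white dot (280,365). Press in steps while watching the force.

```bash
python3 - <<'E'
from h import *
R=down(np.radians(12.3)); X=np.array([.5355,-.008,0])
f0=env.sense()['wrist_force']
for z in [.102,.096,.093,.091,.0895,.088]:
    env.movel(X+[0,0,z],R,rate=.05 if z>.1 else .03); env.pause(.1); s=env.sense()
    f=s['wrist_force']-f0; print(z,round(s['t'],2),s['ee_pos'].round(4),f.round(2))
    if f[2]>9 : break
    if abs(f[:2]).max()>8: print('lateral');break
E
```

```text
0.102 11.34 [ 0.5357 -0.0079  0.1022] [ 0.33 -1.18  0.09]
0.096 11.79 [ 0.5361 -0.0079  0.0964] [-0.07 -0.12  2.31]
0.093 12.14 [ 0.5359 -0.0079  0.0932] [ 1.07 -0.67  3.26]
0.091 12.49 [ 0.5358 -0.008   0.0911] [ 1.55 -0.22  3.83]
0.0895 12.84 [ 0.5358 -0.008   0.0896] [ 1.05 -0.5   4.23]
0.088 13.19 [ 0.5363 -0.0079  0.0894] [-0.97 -1.44 14.21]
```

```bash
python3 - <<'E'
from h import *
a=np.radians(12.3);R=down(a); X=np.array([.5355,-.008,.0885]); u=-np.array([np.cos(a),np.sin(a),0])
f0=np.array([-1.1,-.44,-.89])
for k in [8,20,32,44,56,64,68,70,72,73]:
    env.movel(X+u*k/1000,R,rate=.05); env.pause(.05); s=env.sense(); f=s['wrist_force']-f0
    print(k,round(s['t'],2),s['ee_pos'].round(4),round((s['ee_pos']-X)@u*1000,1),'along',round(f@u,2),'z',round(f[2],2),'w',round(s['gripper_width'],4))
    if f@u<-14: break
im,d=viewer.read_camera('top');np.savez('top2.npz',im=im,d=d)
cr=im[130:280,220:370];cv2.imwrite('pics/top2.png',cv2.resize(cr[:,:,::-1],None,fx=4,fy=4,interpolation=cv2.INTER_CUBIC))
im,d=viewer.read_camera('side');np.savez('side2.npz',im=im,d=d)
cr=im[130:280,220:370];cv2.imwrite('pics/side2.png',cv2.resize(cr[:,:,::-1],None,fx=4,fy=4,interpolation=cv2.INTER_CUBIC))
E
```

```text
8 13.55 [ 0.528  -0.0097  0.0894] 7.6 along -0.59 z 12.03 w 0.0233
20 13.99 [ 0.5164 -0.0123  0.0894] 19.6 along -1.56 z 11.78 w 0.0234
32 14.43 [ 0.5047 -0.0148  0.0894] 31.5 along -1.02 z 12.55 w 0.0235
44 14.88 [ 0.493  -0.0174  0.0894] 43.5 along -1.71 z 12.03 w 0.0231
56 15.32 [ 0.4813 -0.02    0.0894] 55.5 along -2.04 z 12.69 w 0.0233
64 15.68 [ 0.4749 -0.0213  0.0895] 62.0 along -4.69 z 7.88 w 0.0231
68 15.97 [ 0.4713 -0.0221  0.0895] 65.7 along -4.99 z 7.46 w 0.0235
70 16.27 [ 0.4696 -0.0224  0.0895] 67.5 along -5.19 z 6.19 w 0.0235
72 16.57 [ 0.4675 -0.0229  0.0895] 69.6 along -6.13 z 8.72 w 0.0234
73 16.88 [ 0.4667 -0.0231  0.0895] 70.5 along -5.67 z 7.21 w 0.0235
```

View pics/side2.png

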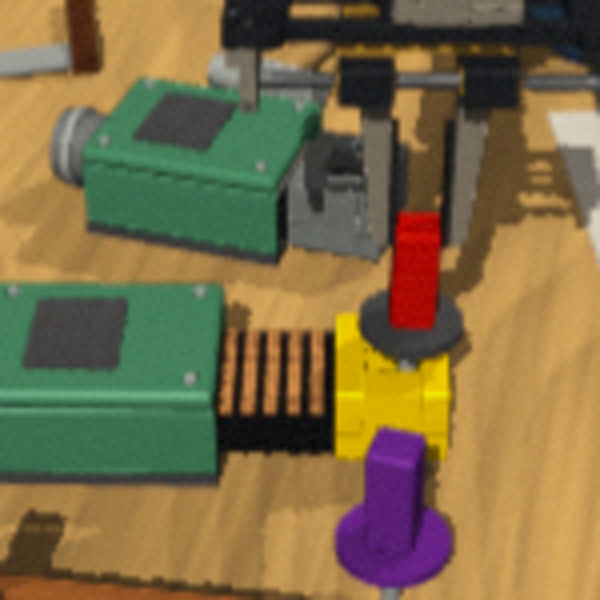

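The slide is out, with its ribs exposed from (220,330) to (335,440) in the crop and the pin still in the recess. Measure the travel before letting go.

```bash
python3 - <<'E'
from h import *
a=np.radians(12.3);u=-np.array([np.cos(a),np.sin(a),0])
for c in ['side','top']:
  for k in '02':
    z=np.load(c+k+'.npz');im,d=z['im'],z['d'];P=cloud(c,d);hsv=cv2.cvtColor(im,cv2.COLOR_RGB2HSV).astype(int)
    m=(hsv[...,0]>20)&(hsv[...,0]<33)&(hsv[...,1]>200)&(abs(P[...,0]-.5)<.1)&(abs(P[...,1]+.015)<.06)&(abs(P[...,2]-.053)<.005)
    t=P[m]@u*1000; print(c,k,np.percentile(t,[1,50,99]).round(1))
    r=((hsv[...,0]<5)|(hsv[...,0]>175))&(hsv[...,1]>200)&(abs(P[...,1]+.02)<.04)&(abs(P[...,0]-.47)<.04)
    if k=='2':
        Q=P[r];zt=np.percentile(Q[:,2],95);m=Q[:,2]>zt-.005;print('red top',zt,rect(Q[m]))
E
```

```text
side 0 [-551.2 -521.6 -492.6]
side 2 [-490.8 -471.6 -432.4]
red top 0.13825961440739715 (array([465.7, -20.8]), array([22.6, 23.8]), 17.1)
top 0 [-552.8 -522.8 -493.7]
top 2 [-492.4 -471.9 -433.5]
red top 0.1074666620261075 (array([475.5,  -9.8]), array([2.2, 0. ]), 176.3)
```

The travel measures 60 mm on both cameras, so the slide is at its stop. Lift the pin, carry it above the rack and check for tilt in the hand.

```bash
python3 - <<'E'
from h import *
p=env.sense()['ee_pos'];R=down(np.radians(12.3))
env.movel(np.array([p[0],p[1],.18]),R,rate=.1)
R=down(np.radians(6.1))
env.reach(np.array([.5316,.216,.185]),R); env.pause(.3)
s=env.sense();print(s['t'],s['ee_pos'],s['gripper_width'])
for c in ['side','top']:
    im,d=viewer.read_camera(c);np.savez(c+'3.npz',im=im,d=d)
    for n in ['pin_tool','pin_tool_grip']:print(c,n,[(np.round(r['at'],3),round(r['score'],2)) for r in tip_of(c,n) if abs(r['at'][0]-.53)<.05 and abs(r['at'][1]-.216)<.05])
    cr=im[190:340,160:360] if c=='side' else im[130:280,150:350];cv2.imwrite(f'pics/{c}3.png',cv2.resize(cr[:,:,::-1],None,fx=4,fy=4,interpolation=cv2.INTER_CUBIC))
    P=cloud(c,d);hsv=cv2.cvtColor(im,cv2.COLOR_RGB2HSV).astype(int)
    r=((hsv[...,0]<5)|(hsv[...,0]>175))&(hsv[...,1]>200)&(abs(P[...,0]-.53)<.05)&(abs(P[...,1]-.216)<.05)&(P[...,2]>.16)
    if r.sum()>10:
        Q=P[r];zt=np.percentile(Q[:,2],95);m=Q[:,2]>zt-.005;print('red top',zt,rect(Q[m]))
E
```

```text
19.3167 [0.53195279 0.21468932 0.18515161] 0.0236013786425358
side pin_tool [(array([0.527, 0.216, 0.127]), 0.83)]
side pin_tool_grip [(array([0.531, 0.213, 0.203]), 0.92)]
red top 0.23338155174374942 (array([531.7, 216.4]), array([23.8, 22.5]), 5.6)
top pin_tool [(array([0.532, 0.212, 0.126]), 0.62)]
top pin_tool_grip [(array([0.531, 0.215, 0.203]), 0.38)]
```

View pics/side3.png

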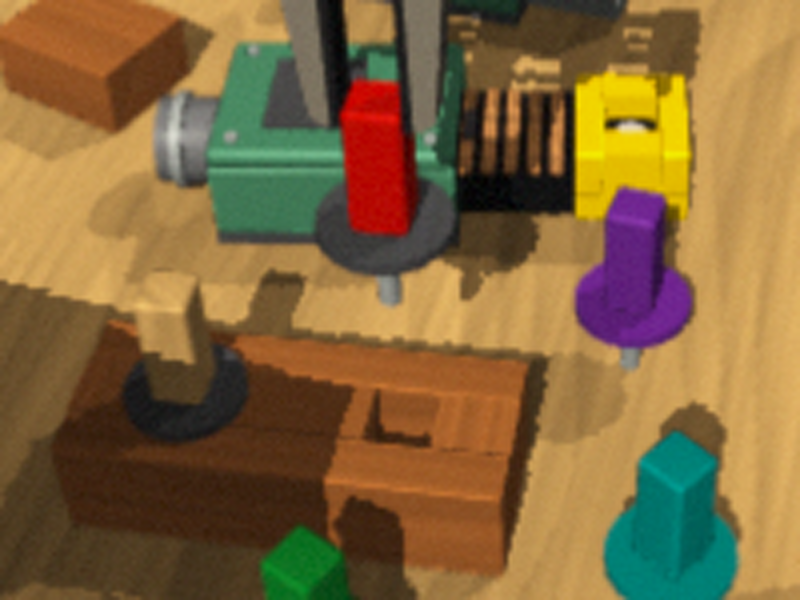

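The slide stays out, the opening is empty at crop (400,420), and the tool is nearly upright, with its tip less than 5 mm off. Lower it with a force check.

```bash
python3 - <<'E'
from h import *
R=down(np.radians(6.1)); X=np.array([.5325,.216,0])
env.movel(X+[0,0,.125],R,rate=.1); env.pause(.1); f0=env.sense()['wrist_force']
for z in [.115,.105,.095,.085,.08,.077,.0755,.0745,.0735,.073]:
    env.movel(X+[0,0,z],R,rate=.06); env.pause(.05); s=env.sense(); f=s['wrist_force']-f0
    print(z,round(s['t'],2),s['ee_pos'].round(4),f.round(2))
    if f[2]>3 or abs(f[:2]).max()>5: break
E
```

```text
0.115 20.83 [0.5324 0.2159 0.1148] [ 0.56  1.21 -0.1 ]
0.105 21.2 [0.5323 0.216  0.1047] [-1.45  0.73 -0.8 ]
0.095 21.57 [0.5323 0.216  0.0947] [-0.36 -0.43  0.1 ]
0.085 21.93 [0.5323 0.216  0.0847] [-1.07  0.61  0.19]
0.08 22.23 [0.5324 0.216  0.0799] [-1.13  0.36 -0.2 ]
0.077 22.53 [0.5324 0.216  0.0769] [ 0.08  0.17 -0.52]
0.0755 22.83 [0.5325 0.216  0.0755] [-1.13 -0.49  0.18]
0.0745 23.13 [0.5325 0.216  0.0745] [-0.8   0.28  0.14]
0.0735 23.43 [0.5328 0.2161 0.0739] [-1.98  0.67  5.07]
```

The collar is seated at the original height. Release, retreat and check.

```bash
python3 - <<'E'
from h import *
effector.release(); env.pause(.1)
R=down(np.radians(6.1))
env.movel(np.array([.5325,.216,.2]),R,rate=.12)
env.movel(np.array([.5325,.08,.3]),R,rate=.25); env.pause(.4)
s=env.sense();print(s['t'],s['ee_pos'],s['wrist_force'],s['gripper_width'])
a=np.radians(12.3);u=-np.array([np.cos(a),np.sin(a),0])
for c in ['side','top']:
    im,d=viewer.read_camera(c); cv2.imwrite(f'pics/{c}4.png',cv2.resize(im[:,:,::-1],None,fx=1.4,fy=1.4))
    P=cloud(c,d);hsv=cv2.cvtColor(im,cv2.COLOR_RGB2HSV).astype(int);zz=P[...,2]
    r=((hsv[...,0]<5)|(hsv[...,0]>175))&(hsv[...,1]>200)&(abs(P[...,0]-.53)<.05)&(abs(P[...,1]-.216)<.05)
    if r.sum()>20: Q=P[r];zt=np.percentile(Q[:,2],95);print(c,'red',zt,rect(Q[Q[:,2]>zt-.006]))
    m=(hsv[...,0]>20)&(hsv[...,0]<33)&(hsv[...,1]>200)&(abs(P[...,0]-.5)<.1)&(abs(P[...,1]+.015)<.06)&(abs(zz-.053)<.005)
    if m.sum()>20: print('slide',np.percentile(P[m]@u*1000,[1,50,99]).round(1))
    wd=(zz>.085)&(abs(P[...,0]-.632)<.03)&(abs(P[...,1]-.225)<.03)&(zz<.13)
    if wd.sum()>20: print('scraper',rect(P[wd&(zz>np.percentile(zz[wd],95)-.007)]))
    for n in ['pin_tool','pin_tool_grip','scraper_grip']:print(c,n,[(np.round(r['at'],3),round(r['score'],2)) for r in tip_of(c,n) if abs(r['at'][0]-.58)<.1 and abs(r['at'][1]-.216)<.05])
E
```

```text
27.05 [0.53234192 0.08056852 0.29968449] [0.14999706 1.33462879 0.67801667] 0.09195251155205243
side red 0.12223335022097659 (array([532. , 218.6]), array([22.5, 21.4]), 7.9)
slide [-490.8 -462.3 -432.4]
scraper (array([629.7, 226.7]), array([24.3, 24.8]), 10.7)
side pin_tool [(array([0.53 , 0.22 , 0.013]), 0.73)]
side pin_tool_grip [(array([0.537, 0.213, 0.091]), 0.57)]
side scraper_grip [(array([0.635, 0.226, 0.092]), 0.92)]
top red 0.12435989535120218 (array([533.9, 215.7]), array([23.7, 23.2]), 8.2)
slide [-492.2 -458.4 -433.5]
scraper (array([630.4, 225.1]), array([24. , 23.3]), 3.7)
top pin_tool [(array([0.533, 0.214, 0.012]), 0.56)]
top pin_tool_grip [(array([0.533, 0.218, 0.092]), 0.76)]
top scraper_grip [(array([0.63 , 0.229, 0.093]), 0.84)]
```

View pics/side4.png

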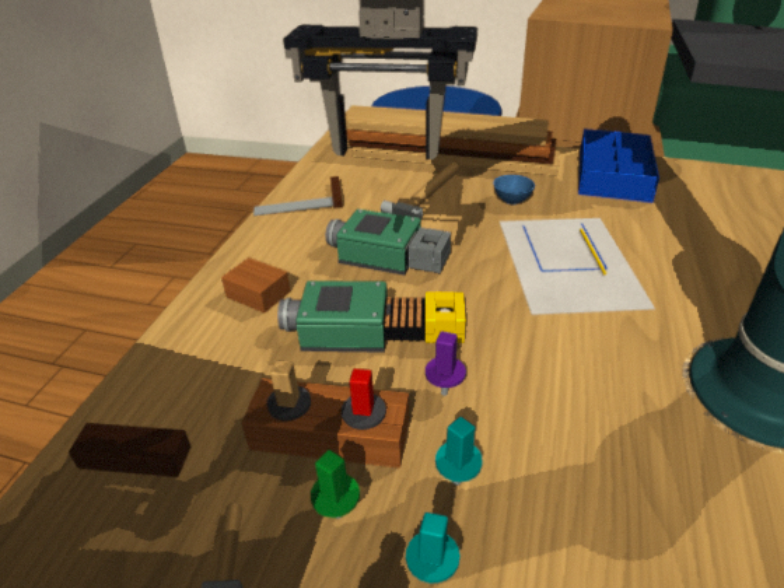

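The picture shows the red tool upright in its opening (361,395), the scraper untouched (286,385), the yellow slide out (445,315) and the grey slide in (430,248). The gripper is clear of everything, so I hand in.

```bash
python3 - <<'E'
from h import *
workorder.finish_job(); print(env.sense()['t'])
E
```

```text
the job is handed in; nothing more can be done
the job is handed in; nothing more can be done
```

I took the red pin tool from the rack and pressed the yellow button to its bottom. With the button still held down, I pushed the slide out to its stop. The tool is back upright in its own opening, released, and the job was handed in at about 27 s of the 48 s allowed. The hand-in reports no verdict.

- **Button:** the vertical force rose from about 4 N to 14 N at the bottom of the press, and stayed at 6–13 N through the push.
- **Yellow slide:** both fixed cameras measured about 60 mm of travel, and it stayed there after I lifted the pin.
- **Pin tool:** the top of its handle is back within about 1 mm of its starting position on each camera, and at its original height.
- **Scraper and grey slide:** the scraper's measured position changed by about 1 mm or less. I checked the grey slide by eye only; it is still in.
- **Disagreement:** before I put the tool back, the network's tip estimates from the two cameras differed by about 5 mm. This suggested a slight tilt in the hand, but the tool went in without lateral resistance.

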